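Raise the truffle shelf one rung on its ladder stand

ROBOT

A 6-joint arm with a two-finger parallel gripper is mounted at the origin on the work surface. World frame = base frame: x ahead of the robot, y to its left, z up, the work surface at z = 0. Lengths are in m, angles in degrees, forces in N, time in s.
With the tool pointing down it reaches from about 0.4 to 0.825 m from the base axis. Payload 7 kg.
Tool frame: the origin (TCP) lies at the very end of the fingers, on their centre line; the grasp point (between the pads) lies 19 mm behind it (r.grip_depth is the distance from the TCP to the grasp point, in m); z points along the fingers, y is the line along which they close (so a half turn about z gives the same grasp; the last joint's range is limited). The gripper opens to 88 mm and grips with 3 to 60 N. Pads are 19 mm wide; open, the fingers measure 130 mm over their backs; the gripper's body (78 mm by 193 mm) begins 47 mm behind the grasp point.
Start: joints at [-50.701, 20.546, 0.682, 0, -70.136, -16.507], TCP at [0.261, -0.622, 0.203] pointing down, gripper open.
Joint ranges: [-176.03, 176.03], [-82.01, 121.73], [-58.28, 71.71], [-173.87, 95.51], [-174.79, -0.11], [-173.66, 173.66]. Speed limits (degrees/s): [136.94, 136.94, 172.46, 180, 180, 180].

INTERFACE

Orientations are given as [roll, pitch, yaw] about the fixed x, y, z axes, in that order (R = Rz(yaw) Ry(pitch) Rx(roll)).
In Python, from plant import r gives the robot as it stands.
- The arm moves only by the tool play_rows, never from a script. Its argument "rows" is a list that holds one entry, the list of rows, each a list of 5 numbers: the closure, from 0 (fully open) to 1 (shut), then the shift along the tool's x, y, z each as a share of 0.5 m, from -1 to 1, then the turn about the tool's z as a share of 1.5 rad, from -1 to 1. A call has exactly 8 rows; each row is the pose to reach, as a shift and turn from the pose commanded when the call began, along the tool's axes at that moment; what a row does not reach only later rows make up. A row lasts 1/12 s, in which the tool goes at most 41.7 mm and 7.16 degrees, less where a joint would pass 70% of its speed; a pose out of reach is approached as far as the arm can. A call with a number of a shift or a turn outside -1 to 1 is refused whole. A call with a gripper value outside its range is refused whole. The fingers move at their own pace and stop on an object; "squeeze" is the grip in N (left out, the last holds). Time passes only in rows, so rows that repeat a pose let the fingers close, or fill a call up. It gives the time, the measured TCP pose, the force, the opening and the grip force at its end, in the units of the state.
- r.get_state(): the state, without advancing time (a new reading comes with each control period).
- r.capture(name): name is "side" or "top" or "wrist"; returns the picture (400x640x3 uint8, red, green, blue); there is no depth.
- r.camera_info(name): a dict with "fovy" (degrees; the focal length in pixels is half the picture's height over the tangent of half this angle, whatever the lens; pixels are square), "cx", "cy" (the principal point, pixels), "pose" (4x4, takes a point from camera to world coordinates). Camera axes: x right, y down, z forward; pixel columns grow to the right and rows downward; lengths in m; the calibration is good to about 2 mm. The wrist camera is an equidistant fisheye: a pixel r from the principal point sees the ray r / f radians off the axis. A picture is of the moment at which its call begins: read the wrist's pose just before it. camera_info takes no time and is no camera call; for the wrist camera it gives the pose at the moment of the call.
- r.close_job(): hands the job in; it is judged then, once.
The state is a dict: "time_s": time; "joints": joint angles; "qd": joint speeds; "joint_torque": joint torques, N m; "tcp_pos": TCP position; "eef_rot": TCP orientation; "contact_force": force on the tool from outside, world axes, zero at the start; "moment": the same for the moment, N m; "gripper_width": finger opening in m; "gripper_force": force on a finger pad.
Only numpy, scipy, OpenCV 4.12 (cv2) and the standard library are available. Lean on these libraries where they do the work, as an engineer would, in place of code of your own. Each camera call takes 0.05 s, during which the arm holds its last target. There are 200 camera calls.

TASK

On the chocolate bench, raise the ladder-stand shelf that carries the dark chocolates up to its brass rung: lift it by its red post until the pawl has clicked past the brass rung, then let it down gently so that it hangs seated on the brass rung, and let go. Do not drop it, do not take it up to the rung above, and leave the shelf of white chocolates where it is.

Things in the scene. Friction and masses are not known exactly. Their poses are not given: they have to be found in the camera images.
- dark_handle (a point): Centre of the top of the upright red round post, 22 mm thick, on the shelf with DARK chocolates. Grip its upper 40 mm from above, any yaw; it stands 64 mm above the shelf floor, chocolates 16 mm high start 25 mm beside its axis. x points to the ladder, whose uprights (335 mm tall) stand 140 mm away; y along the rungs, z up. Seated on a rung, this point is 39 mm above that rung's centre line.
- brass_rung: Brass rung, 10 mm thick, 106 mm long, of the dark chocolates' stand, 58 to 74 mm above the steel rung where the shelf starts (the white stand has one too). Origin: middle of its centre line; y along it, z up. As the shelf rises the pawl's nose folds down past the rung (under 5 N) and swings out above it once the post's top is 66 mm or more over this origin; lowering then seats it.
- dark_shelf (a joint): Height in m of the dark chocolates' white shelf (130 x 160 mm, 0.4 to 0.8 kg, slides only straight up and down its ladder): about 0 at the start, growing upward, end stop 0.185. Its orange pawl, on the ladder side, rests on a rung and cannot be lowered past one. Lifted more than 0.16 it catches on the topmost steel rung, which is too high and cannot be undone.
- white_shelf (a joint): Height in m of the bystander shelf, on a like stand with the same red post but WHITE chocolates: about 0 at the start, growing upward. Leave it there.

How it is judged:
By the outcome, as a careful person would: the job done as asked, in the order asked, and still so for the second after the job is handed in, with the robot touching nothing.
It also fails if it takes over 48 s, if anything falls off the work surface, if the arm or the gripper's body presses on something with over 40 N, if the wrist force passes 120 N, or if a joint passes its speed limit or range.

## Working session

There is one attempt and no reset: what is moved stays moved. The work goes in short steps, Python scripts to look and compute and a tool call to move; the robot and the scene stay as the last step left them, time stands still between calls to the robot, and variables do not carry over. Pictures are saved under pics/ and viewed, at most 10 in all, crops included, and the job is handed in when it is done.

Besides the shell and the picture viewer there is one more tool, called after "Call:" by a JSON object that holds its "op" and its "data", one argument or row to a line. play_rows: Moves the arm, as the interface text tells. Its arguments: {"type":"object","properties":{"rows":{"type":"array","items":{"type":"array","items":{"type":"array","items":{"type":"number"}}}},"squeeze":{"type":"number"}},"required":["rows"]}

```bash
mkdir -p pics; python3 - <<'E'
from plant import r
import cv2,numpy as np
for n in("side","top"):
    cv2.imwrite(f"pics/{n}0.png",r.capture(n)[:,:,::-1])
    i=r.camera_info(n);print(n,i["fovy"],i["cx"],i["cy"],np.round(i["pose"],4).tolist())
s=r.get_state();print(s["tcp_pos"],s["eef_rot"],s["time_s"])
E
```

```text
side 49.991070697498664 315.45651724666135 201.45458685017906 [[-0.9911, -0.0634, 0.117, 0.465], [-0.1319, 0.5802, -0.8037, 0.8777], [-0.0169, -0.812, -0.5834, 0.8025], [0.0, 0.0, 0.0, 1.0]]
top 46.280292246803164 318.659238428876 197.6916434061464 [[-0.0105, -0.969, 0.2468, 0.3176], [-0.9999, 0.0115, 0.0024, -0.0259], [-0.0052, -0.2467, -0.9691, 1.2637], [0.0, 0.0, 0.0, 1.0]]
[ 0.2612891  -0.62186116  0.2024129 ] [ 1.79914048e+02 -6.62354819e-03 -1.57214240e+02] 0.1
```

View pics/side0.png

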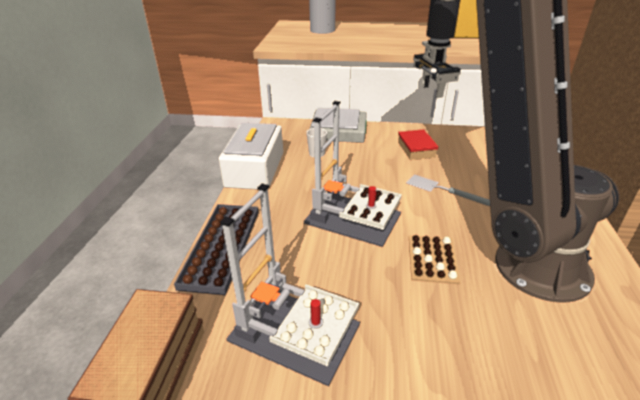

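View pics/top0.png

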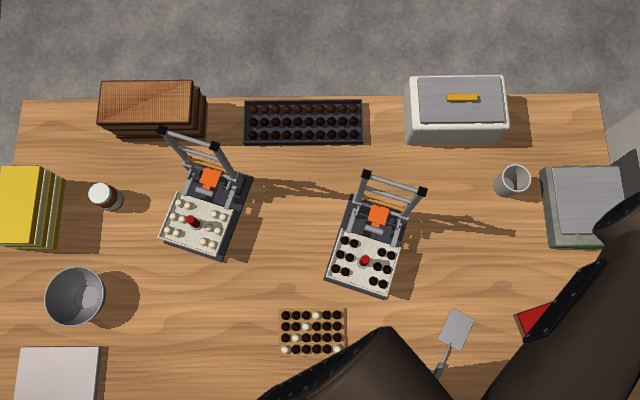

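Side: dark post at about (372,196), its ladder at (318–340,105–215). Top: dark post at about (365,260), dark ladder with brass rung at about (390,208). Now the details.

```bash
cat > h.py <<'E'
from plant import r
import cv2,numpy as np
def ray(n,u,v):
    i=r.camera_info(n);f=200/np.tan(np.radians(i["fovy"]/2));P=np.array(i["pose"])
    d=P[:3,:3]@np.array([(u-i["cx"])/f,(v-i["cy"])/f,1.]);return P[:3,3],d/np.linalg.norm(d)
def proj(n,p):
    i=r.camera_info(n);f=200/np.tan(np.radians(i["fovy"]/2));P=np.array(i["pose"])
    c=P[:3,:3].T@(np.array(p)-P[:3,3]);return np.array([i["cx"]+f*c[0]/c[2],i["cy"]+f*c[1]/c[2]])
def tri(a,b):
    (o,d),(p,e)=ray("side",*a),ray("top",*b)
    s=np.linalg.lstsq(np.c_[d,-e],p-o,rcond=None)[0]
    A,B=o+s[0]*d,p+s[1]*e;return (A+B)/2,np.linalg.norm(A-B)
def onz(n,u,v,z):
    o,d=ray(n,u,v);return o+d*(z-o[2])/d[2]
E
python3 - <<'E'
from h import *
ims={n:cv2.imread(f"pics/{n}0.png") for n in("side","top")}
for n,(x,y,w,h) in dict(side=(300,90,110,155),top=(320,160,115,145)).items():
    c=ims[n][y:y+h,x:x+w];H=cv2.cvtColor(c,cv2.COLOR_BGR2HSV)
    for nm,lo,hi in(("red",(0,170,60),(6,255,255)),("red2",(174,150,60),(180,255,255)),("orange",(7,190,150),(14,255,255)),("brass",(14,100,100),(28,255,255))):
        k,l,st,ce=cv2.connectedComponentsWithStats(cv2.inRange(H,lo,hi))
        for j in range(1,k):
            if st[j,4]>5: print(n,nm,st[j]+[x,y,0,0,0],ce[j]+[x,y])
    cv2.imwrite(f"pics/{n}c.png",cv2.resize(c,None,fx=4,fy=4,interpolation=cv2.INTER_CUBIC)[:600])
a=cv2.imread("pics/sidec.png");b=cv2.imread("pics/topc.png");H=max(a.shape[0],b.shape[0])
f=lambda m:cv2.copyMakeBorder(m[:,:400] if 0 else m,0,H-m.shape[0],0,0,0)
m=np.hstack([f(a),f(b)]);cv2.imwrite("pics/both.png",cv2.resize(m,(800,int(H*800/m.shape[1]))));print(m.shape)
E
```

```text
side red [399 131  11  19 126] [405.33333333 137.83333333]
side red [368 187   9  19 125] [371.784 195.328]
side brass [ 300  120   73  125 1900] [313.47473684 200.47473684]
side brass [ 339  122   71  123 4496] [381.39612989 168.64390569]
side brass [321 142  16  45 374] [327.20320856 164.64705882]
side brass [346 191   8   7  38] [349.26315789 194.10526316]
top red [360 255  10  11  74] [364.36486486 259.97297297]
top orange [368 205  21  23 332] [377.81325301 215.25      ]
top brass [ 320  160  115  145 8905] [380.46535654 229.01560921]
top brass [366 179  50  20 371] [389.89487871 188.7115903 ]
top brass [361 190  47  23 407] [384.18673219 200.57248157]
(600, 900, 3)
```

View pics/both.png

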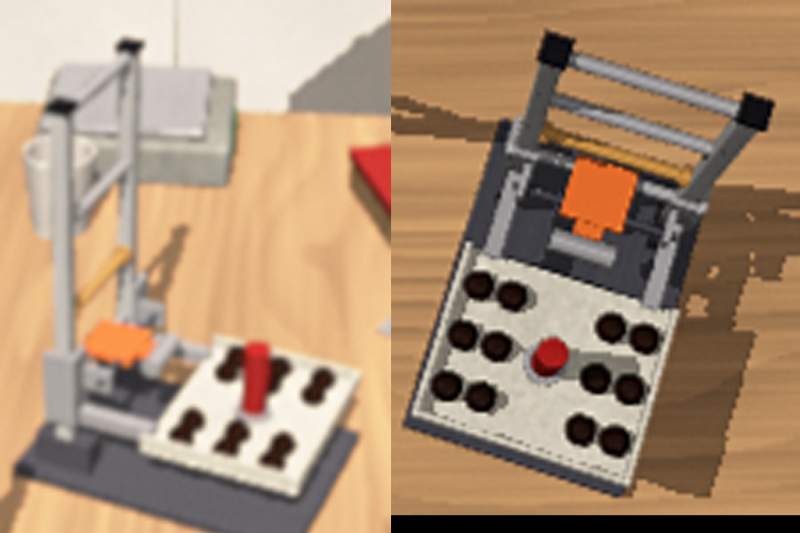

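```bash
python3 - <<'E'
from h import *
R=lambda x:np.round(x,4)
print("post",tri((372.5,187.5),(365.6,259)))
S=lambda x,y:(300+x/3.556,90+y/3.556);T=lambda x,y:(320+(x-391)/3.556,160+y/3.556)
print("capL",tri(S(62,104),T(556,48)));print("capR",tri(S(130,45),T(755,110)))
# brass: plane from side line, rays from top
o,d1=ray("side",*S(80,300));_,d2=ray("side",*S(130,252));n=np.cross(d1,d2)
q=[]
for a in((548,137),(690,180)):
    p,e=ray("top",*T(*a));q.append(p+e*(n@(o-p))/(n@e));print("brass",R(q[-1]))
s=r.get_state();print(s["tcp_pos"],s["eef_rot"],s["gripper_width"],s["time_s"])
E
```

```text
post (array([ 0.45091081, -0.1349266 ,  0.12869842]), np.float64(0.0025263249328423276))
capL (array([ 0.60281968, -0.12303072,  0.33532718]), np.float64(0.0034539943212991077))
capR (array([ 0.56444253, -0.2367051 ,  0.3339689 ]), np.float64(0.0033811518892195892))
brass [ 0.596 -0.134  0.157]
brass [ 0.568  -0.2323  0.1424]
[ 0.2612891  -0.62186116  0.2024129 ] [ 1.79914048e+02 -6.62354819e-03 -1.57214240e+02] 0.08796976418986578 0.1
```

Call:
{"op": "play_rows", "data": {
  "rows": [
    [[0, -0.08, 0.082, 0, 0.08], [0, -0.16, 0.164, 0, 0.16], [0, -0.24, 0.246, 0, 0.24], [0, -0.32, 0.328, 0, 0.32], [0, -0.4, 0.41, 0, 0.4], [0, -0.48, 0.493, 0, 0.475], [0, -0.56, 0.577, 0, 0.475], [0, -0.6, 0.62, 0, 0.475]]
  ]
}}

```text
time_s: 0.77
tcp_pos: [0.3786, -0.3216, 0.2031]
eef_rot: [180.0, -0.0, 161.8]
contact_force: [1.3, 0.3, 0.2]
gripper_width: 0.088
gripper_force: 0.0
```

```bash
python3 - <<'E'
from h import *
s=r.get_state();p=s["tcp_pos"];y=np.radians(s["eef_rot"][2]);print(p,s["eef_rot"],s["time_s"],s["joints"])
d=np.array([.451,-.135])-p[:2];c,q=np.cos(y),np.sin(y)
print("shares",(d@[c,q])/.5,(d@[q,-c])/.5,(p[2]-.185)/.5)
E
```

```text
[ 0.37862169 -0.3215895   0.20305718] [ 1.79992020e+02 -1.85887891e-02  1.61837057e+02] 0.7667 [-1.76386883e+01  3.59457660e+00 -2.12507722e+01 -8.97924972e-03
 -6.51731665e+01 -9.05204840e+01]
shares -0.021216440682440052 0.39970852413440383 0.03611436732727491
```

Call:
{"op": "play_rows", "data": {
  "rows": [
    [[0, -0.004, 0.075, 0, 0], [0, -0.008, 0.15, 0, 0], [0, -0.012, 0.225, 0.01, 0], [0, -0.016, 0.3, 0.02, 0], [0, -0.02, 0.36, 0.03, 0], [0, -0.02, 0.39, 0.036, 0], [0, -0.02, 0.39, 0.036, 0], [0, -0.02, 0.39, 0.036, 0]]
  ]
}}

```text
time_s: 1.43
tcp_pos: [0.4484, -0.1403, 0.185]
eef_rot: [-180.0, -0.1, 162.1]
contact_force: [-0.4, -0.6, -0.6]
gripper_width: 0.0879
gripper_force: 0.0
```

```bash
python3 - <<'E'
from h import *
s=r.get_state();p=s["tcp_pos"];y=np.radians(s["eef_rot"][2])
i=r.camera_info("wrist");im=r.capture("wrist")[:,:,::-1];cv2.imwrite("pics/w1.png",im)
print(p,s["eef_rot"],s["time_s"],i)
f=200/np.tan(np.radians(i["fovy"]/2));P=np.array(i["pose"])
c=P[:3,:3].T@(np.array([.451,-.135,.1287])-P[:3,3]);th=np.arctan2(np.hypot(*c[:2]),c[2])
print("pred px",np.array([i["cx"],i["cy"]])+f*th*c[:2]/np.hypot(*c[:2]),"f",f,"dist",c)
d=np.array([.451,-.135])-p[:2];c,q=np.cos(y),np.sin(y)
print("shares",(d@[c,q])/.5,(d@[q,-c])/.5,(p[2]-.0945)/.5)
E
```

```text
[ 0.44842372 -0.14025615  0.18498012] [-1.79983196e+02 -5.01987238e-02  1.62094211e+02] 1.4333 {'fovy': 65.70646984690485, 'cx': 319.7177868966096, 'cy': 200.9995406574368, 'pose': array([[ 3.07476198e-01,  9.08595861e-01,  2.82687015e-01,
         3.72024799e-01],
       [ 9.51555538e-01, -2.93386027e-01, -9.20146583e-02,
        -1.15522512e-01],
       [-6.67717564e-04,  2.97284712e-01, -9.54788644e-01,
         3.66817852e-01],
       [ 0.00000000e+00,  0.00000000e+00,  0.00000000e+00,
         1.00000000e+00]])}
pred px [326.99105258 209.22576507] f 309.70691628693146 dist [0.00590808 0.00668217 0.2514697 ]
shares -0.0016709623961435926 0.011587284551547788 0.18096024628989188
```

View pics/w1.png

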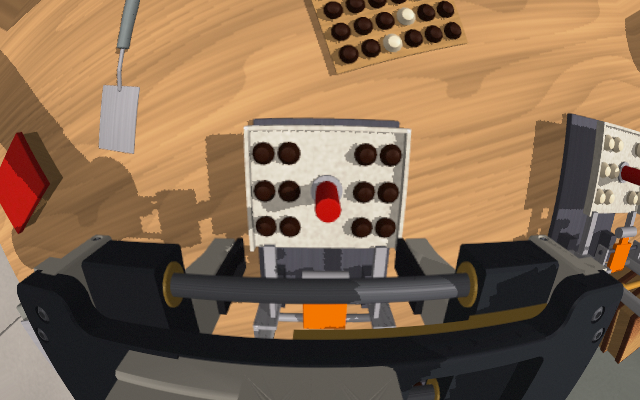

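The wrist view shows the dark post's top at about (328,210), against (327,209) predicted. The shelf is square to the gripper, and no chocolate lies under the fingers. I descend.

Call:
{"op": "play_rows", "data": {
  "rows": [
    [[0, -0.001, 0.006, 0.02, 0], [0, -0.002, 0.012, 0.045, 0], [0, -0.002, 0.012, 0.075, 0], [0, -0.002, 0.012, 0.105, 0], [0, -0.002, 0.012, 0.135, 0], [0, -0.002, 0.012, 0.16, 0], [0, -0.002, 0.012, 0.175, 0], [0, -0.002, 0.012, 0.181, 0]]
  ]
}}

```text
time_s: 2.15
tcp_pos: [0.4502, -0.1364, 0.0933]
eef_rot: [-180.0, -0.1, 161.9]
contact_force: [-0.8, 0.6, -0.5]
gripper_width: 0.0876
gripper_force: 0.0
```

Call:
{"op": "play_rows", "data": {
  "rows": [
    [[0.4, 0, 0, 0, 0], [0.6, 0, 0, 0, 0], [0.7, 0, 0, 0, 0], [0.8, 0, 0, 0, 0], [0.9, 0, 0, 0, 0], [1, 0, 0, 0, 0], [1, 0, 0, 0, 0], [1, 0, 0, 0, 0]]
  ],
  "squeeze": 35
}}

```text
time_s: 2.82
tcp_pos: [0.4514, -0.1356, 0.095]
eef_rot: [180.0, 0.0, 162.0]
contact_force: [-0.6, 0.8, 0.6]
gripper_width: 0.0398
gripper_force: 0.0
```

Call:
{"op": "play_rows", "data": {
  "rows": [
    [[1, 0, 0, 0, 0], [1, 0, 0, 0, 0], [1, 0, 0, 0, 0], [1, 0, 0, 0, 0], [1, 0, 0, 0, 0], [1, 0, 0, 0, 0], [1, 0, 0, 0, 0], [1, 0, 0, 0, 0]]
  ]
}}

```text
time_s: 3.48
tcp_pos: [0.4518, -0.1346, 0.0947]
eef_rot: [179.9, 0.0, 162.0]
contact_force: [1.1, 7.0, 0.4]
gripper_width: 0.0204
gripper_force: 35.0
```

Call:
{"op": "play_rows", "data": {
  "rows": [
    [[1, 0, 0.001, -0.004, 0], [1, 0, 0.002, -0.01, 0], [1, 0, 0.002, -0.02, 0], [1, 0, 0.002, -0.03, 0], [1, 0, 0.002, -0.04, 0], [1, 0, 0.002, -0.05, 0], [1, 0, 0.002, -0.06, 0], [1, 0, 0.002, -0.06, 0]]
  ]
}}

```text
time_s: 4.15
tcp_pos: [0.4518, -0.1346, 0.1259]
eef_rot: [180.0, 0.0, 162.0]
contact_force: [1.7, 1.7, -5.1]
gripper_width: 0.0207
gripper_force: 35.0
```

Call:
{"op": "play_rows", "data": {
  "rows": [
    [[1, 0, 0, -0.01, 0], [1, 0, 0, -0.025, 0], [1, 0, 0, -0.045, 0], [1, 0, 0, -0.065, 0], [1, 0, 0, -0.085, 0], [1, 0, 0, -0.1, 0], [1, 0, 0, -0.11, 0], [1, 0, 0, -0.11, 0]]
  ]
}}

```text
time_s: 4.82
tcp_pos: [0.4517, -0.1346, 0.1808]
eef_rot: [180.0, 0.0, 162.0]
contact_force: [3.4, 3.8, -5.5]
gripper_width: 0.0209
gripper_force: 35.0
```

Call:
{"op": "play_rows", "data": {
  "rows": [
    [[1, 0, 0, -0.01, 0], [1, 0, 0, -0.02, 0], [1, 0, 0, -0.03, 0], [1, 0, 0, -0.04, 0], [1, 0, 0, -0.05, 0], [1, 0, 0, -0.055, 0], [1, 0, 0, -0.055, 0], [1, 0, 0, -0.055, 0]]
  ]
}}

```text
time_s: 5.48
tcp_pos: [0.4517, -0.1346, 0.2071]
eef_rot: [180.0, 0.0, 162.0]
contact_force: [3.8, 3.6, -5.3]
gripper_width: 0.0208
gripper_force: 35.0
```

```bash
python3 - <<'E'
from h import *
c=r.capture("side")[90:240,290:440,::-1];d=r.capture("top")[150:300,310:460,::-1]
cv2.imwrite("pics/up.png",cv2.resize(np.hstack([c,d]),(800,400),interpolation=cv2.INTER_CUBIC));print(r.get_state()["tcp_pos"])
E
```

```text
[ 0.45170701 -0.1345975   0.20699387]
```

View pics/up.png

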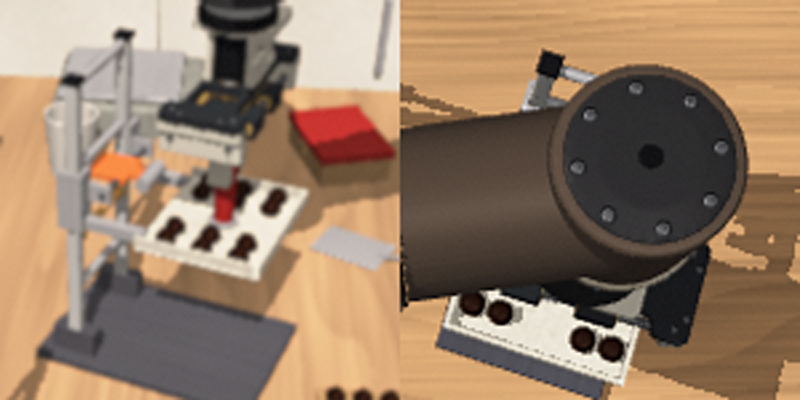

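The shelf is about 0.112 m up with the pawl above the brass rung. Now I lower it gently.

Call:
{"op": "play_rows", "data": {
  "rows": [
    [[1, 0, 0, 0.006, 0], [1, 0, 0, 0.015, 0], [1, 0, 0, 0.027, 0], [1, 0, 0, 0.039, 0], [1, 0, 0, 0.05, 0], [1, 0, 0, 0.058, 0], [1, 0, 0, 0.064, 0], [1, 0, 0, 0.066, 0]]
  ]
}}

```text
time_s: 6.25
tcp_pos: [0.4517, -0.1346, 0.1734]
eef_rot: [-180.0, -0.0, 162.0]
contact_force: [4.8, 4.1, -4.9]
gripper_width: 0.0209
gripper_force: 35.0
```

Call:
{"op": "play_rows", "data": {
  "rows": [
    [[1, 0, 0, 0.002, 0], [1, 0, 0, 0.004, 0], [1, 0, 0, 0.006, 0], [1, 0, 0, 0.008, 0], [1, 0, 0, 0.01, 0], [1, 0, 0, 0.012, 0], [1, 0, 0, 0.014, 0], [1, 0, 0, 0.014, 0]]
  ]
}}

```text
time_s: 6.92
tcp_pos: [0.4517, -0.1346, 0.1667]
eef_rot: [180.0, -0.0, 162.0]
contact_force: [4.5, 3.9, -7.2]
gripper_width: 0.0208
gripper_force: 35.0
```

Call:
{"op": "play_rows", "data": {
  "rows": [
    [[1, 0, 0, 0.002, 0], [1, 0, 0, 0.004, 0], [1, 0, 0, 0.006, 0], [1, 0, 0, 0.008, 0], [1, 0, 0, 0.01, 0], [1, 0, 0, 0.012, 0], [1, 0, 0, 0.012, 0], [1, 0, 0, 0.012, 0]]
  ]
}}

```text
time_s: 7.58
tcp_pos: [0.4517, -0.1346, 0.1607]
eef_rot: [180.0, -0.0, 162.0]
contact_force: [4.1, 4.2, -6.5]
gripper_width: 0.0202
gripper_force: 35.0
```

Call:
{"op": "play_rows", "data": {
  "rows": [
    [[1, 0, 0, 0.001, 0], [1, 0, 0, 0.002, 0], [1, 0, 0, 0.003, 0], [1, 0, 0, 0.004, 0], [1, 0, 0, 0.005, 0], [1, 0, 0, 0.006, 0], [1, 0, 0, 0.006, 0], [1, 0, 0, 0.006, 0]]
  ]
}}

```text
time_s: 8.25
tcp_pos: [0.4517, -0.1346, 0.1578]
eef_rot: [180.0, -0.0, 162.0]
contact_force: [3.9, 4.3, -8.0]
gripper_width: 0.0204
gripper_force: 35.0
```

Call:
{"op": "play_rows", "data": {
  "rows": [
    [[1, 0, 0, 0.001, 0], [1, 0, 0, 0.002, 0], [1, 0, 0, 0.003, 0], [1, 0, 0, 0.004, 0], [1, 0, 0, 0.005, 0], [1, 0, 0, 0.006, 0], [1, 0, 0, 0.006, 0], [1, 0, 0, 0.006, 0]]
  ]
}}

```text
time_s: 8.92
tcp_pos: [0.4518, -0.1347, 0.1565]
eef_rot: [180.0, 0.1, 162.0]
contact_force: [-3.1, 8.8, 9.3]
gripper_width: 0.0203
gripper_force: 35.0
```

The pawl has seated: the force flipped to +9 N at a lift of about 0.062, near the expected 0.060. I relax the push and open.

Call:
{"op": "play_rows", "data": {
  "rows": [
    [[1, 0, 0, -0.001, 0], [1, 0, 0, -0.002, 0], [1, 0, 0, -0.002, 0], [1, 0, 0, -0.002, 0], [1, 0, 0, -0.002, 0], [1, 0, 0, -0.002, 0], [1, 0, 0, -0.002, 0], [1, 0, 0, -0.002, 0]]
  ],
  "squeeze": 10
}}

```text
time_s: 9.58
tcp_pos: [0.452, -0.1347, 0.1567]
eef_rot: [180.0, 0.0, 162.0]
contact_force: [0.9, 5.4, 1.2]
gripper_width: 0.0213
gripper_force: 10.0
```

Call:
{"op": "play_rows", "data": {
  "rows": [
    [[0.7, 0, 0, 0, 0], [0.6, 0, 0, 0, 0], [0.5, 0, 0, 0, 0], [0.4, 0, 0, 0, 0], [0.3, 0, 0, 0, 0], [0.2, 0, 0, 0, 0], [0.2, 0, 0, 0, 0], [0.2, 0, 0, 0, 0]]
  ]
}}

```text
time_s: 10.25
tcp_pos: [0.4516, -0.1348, 0.1563]
eef_rot: [-180.0, -0.0, 162.0]
contact_force: [0.6, 0.1, -0.6]
gripper_width: 0.0666
gripper_force: 0.0
```

Call:
{"op": "play_rows", "data": {
  "rows": [
    [[0.2, 0, 0, -0.02, 0], [0.2, 0, 0, -0.05, 0], [0.2, 0, 0, -0.08, 0], [0.2, 0, 0, -0.11, 0], [0.2, 0, 0, -0.14, 0], [0.2, 0, 0, -0.17, 0], [0.2, 0, 0, -0.19, 0], [0.2, 0, 0, -0.2, 0]]
  ]
}}

```text
time_s: 10.92
tcp_pos: [0.4523, -0.1348, 0.2583]
eef_rot: [180.0, 0.1, 162.0]
contact_force: [0.3, -0.4, 0.9]
gripper_width: 0.0699
gripper_force: 0.0
```

Call:
{"op": "play_rows", "data": {
  "rows": [
    [[0.2, 0.0, -0.04, 0, 0], [0.2, 0.0, -0.1, 0, 0], [0.2, 0, -0.17, 0, 0], [0.2, 0, -0.24, 0, 0], [0.2, 0, -0.31, 0, 0], [0.2, 0, -0.36, 0, 0], [0.2, 0, -0.38, 0, 0], [0.2, 0, -0.38, 0, 0]]
  ]
}}

```text
time_s: 11.58
tcp_pos: [0.3918, -0.3169, 0.2557]
eef_rot: [-180.0, -0.1, 161.8]
contact_force: [-0.5, 0.0, -0.7]
gripper_width: 0.0699
gripper_force: 0.0
```

```bash
python3 - <<'E'
from h import *
a=r.capture("side")[:,:,::-1];b=r.capture("top")[:,:,::-1]
for n,im,(x,y) in(("s",a,(300,90)),("t",b,(300,150))):
    H=cv2.cvtColor(np.ascontiguousarray(im[y:y+150,x:x+100]),cv2.COLOR_BGR2HSV)
    k,l,st,ce=cv2.connectedComponentsWithStats(cv2.inRange(H,(0,170,60),(6,255,255)))
    for j in range(1,k):
        if st[j,4]>20: print(n,st[j]+[x,y,0,0,0],ce[j]+[x,y])
print(proj("side",[.451,-.135,.189]),proj("top",[.451,-.135,.189]))
cv2.imwrite("pics/end.png",np.hstack([cv2.resize(a[90:240,290:440],(400,400),interpolation=cv2.INTER_CUBIC),cv2.resize(b[100:300,270:470],(400,400),interpolation=cv2.INTER_CUBIC)]))
s=r.get_state();print(s["tcp_pos"],s["time_s"])
E
```

```text
s [369 168   9  20 131] [373.14503817 176.89312977]
[373.35264956 169.01130355] [368.00598583 256.36634811]
[ 0.39260961 -0.31525448  0.25591284] 11.6833
```

View pics/end.png

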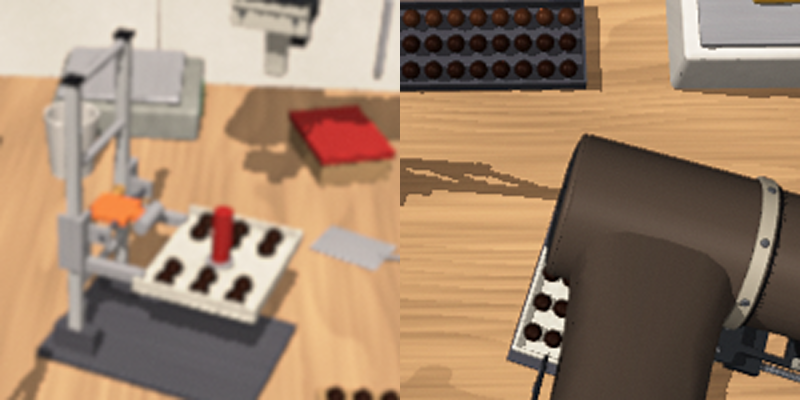

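The shelf hangs raised with the orange pawl at the brass rung. The post top in the side view is at (373,168), against (373,169) predicted for the seated pose. All the chocolates seen are in place and the arm is clear.

```bash
python3 -c "
from plant import r
print(r.close_job())"
```

```text
the job is handed in; nothing more can be done
None
```

The dark-chocolate shelf now hangs on its brass rung, about 62 mm above where it started; I let go, the white shelf was not touched, and the job was handed in at about 11.7 s.

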